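# Make up the chase of a leather-embossing press

### The arm

A 6-joint arm with a two-finger parallel gripper is mounted at the origin on the work surface. World frame = base frame: x ahead of the robot, y to its left, z up, the work surface at z = 0. Lengths are in m, angles in rad, forces in N, time in s.
With the tool pointing down it reaches from about 0.35 to 0.85 m from the base axis. Payload 8.1 kg.
Tool frame: the origin (TCP) lies on the centre line of the jaws, within the pads' length; the fingertips stand 22 mm ahead of it and the grasp point (between the pads) lies 3 mm ahead of it; z points along the fingers, y is the line along which they close (so a half turn about z gives the same grasp; the last joint's range is limited). The gripper opens to 93 mm and grips with 3 to 60 N. Pads are 15 mm wide; open, the fingers measure 128 mm over their backs; the gripper's body (75 mm by 188 mm) begins 65 mm behind the grasp point.
Start: joints at [-1.235, 0.13, 1.488, -0, 1.523, -0.085], TCP at [0.245, -0.548, 0.241] pointing down, gripper open.
Joint ranges: [-2.96, 2.96], [-0.89, 2.26], [0.02, 2.5], [-1.34, 4.48], [0, 2.73], [-2.66, 2.66]. Speed limits (rad/s): [2.39, 2.39, 2.79, 3.14, 3.14, 3.14].

### API

Orientations are given as a rotation vector (axis times angle).
In Python, from plant import robot gives the robot as it stands.
- The arm moves only by the shell command python3 inch.py 'ROWS' [FORCE]. ROWS is a JSON object whose key "segments" holds a list of rows, 1 to 20 of them, each of 5 numbers: the finger opening in m, then dx, dy, dz in m, then a turn about the tool's z in rad; each row shifts and turns the commanded pose from where the row before left it, along the tool's axes as they then stand; what a row does not reach is not made up. A row lasts 1/10 s, in which the tool goes at most 0.05 m and 0.15 rad, less where a joint would pass 70% of its speed; a pose out of reach is approached as far as the arm can. The fingers move at their own pace and stop on an object; FORCE is the grip in N (left out, the last holds). Time passes only in rows, so rows that do not move let the fingers close. It prints the time, the measured TCP pose, the force, the opening and the grip force at its end. Input that does not fit is refused with a message, and nothing moves.
- robot.read_state(): the state, without advancing time (a new reading comes with each control period).
- robot.read_camera(name): name is "side" or "top" or "wrist"; returns a dict with "image" (384x512x3 uint8, red, green, blue), "fx", "fy", "cx", "cy" (pixels), "R" (3x3) and "t" (3): a world point X has camera coordinates R X + t. Camera axes: x right, y down, z forward; pixel columns grow to the right and rows downward; lengths in m; the calibration is good to about 2 mm. A picture is of the moment at which its call begins. There is no depth.
- robot.close_job(): hands the job in; it is judged then, once.
The state is a dict: "t": time; "q": joint angles; "dq": joint speeds; "joint_torque": joint torques, N m; "tool_pos": TCP position; "orientation": TCP orientation; "force": force on the tool from outside, world axes, zero at the start; "wrist_torque": the same for the moment, N m; "opening": finger opening in m; "gripper_force": force on a finger pad.
Only numpy, scipy, OpenCV 4.12 (cv2) and the standard library are available. Lean on these libraries where they do the work, as an engineer would, in place of code of your own. Each camera call takes 0.05 s, during which the arm holds its last target. There are 200 camera calls.

### The job

Make up the bed of the embossing press: draw its sliding chase out, and set every pattern die that is on the bench into it, pattern up and in a row, each turned the way round that lets the keyway under it drop over the chase's key so that it sits flat on the floor. Push the clamp jaw up until it stops, so that the whole row is tight between stop and jaw with no gaps, before you push the chase fully home under the press head. Do not disturb the bottle, the tin and the mallet.

Things in the scene. Friction and masses are not known exactly. Their poses are not given: they have to be found in the camera images.
- press: the press, fixed to the bench: a green bed plate 150 wide (x), 660 long (y -360 to +300) and 18 high, a column at y -360 to -275 and a head that overhangs the bed from y -275 to +15 (x -65 to 65) at heights 130 to 240. Origin on the bench under the bed's middle line; its y axis is the bed's direction, from the head out to the open end
- chase (a joint): how far the chase is drawn out (m): 0 fully home under the head, 0.30 fully out (both are hard stops). Moves along the press's +y as it grows. About 17 N to slide it, so it stands firm while dies are set and the jaw is pushed up
- chase_floor (a point): point on the chase's floor (30 mm above the bench), at the middle of its length and width. The chase is a steel tray from y -184 to 184, 100 wide; two side walls 10 high, 8 thick leave a channel 54 wide (x -27 to 27), and a key rib 11 wide and 10 high stands on the floor at x +3.5 to +14.5, from y -172 to 172. Axes as the press's
- handle (a point): middle of the chase's handle: a steel bar 14 thick and 100 long, along x, 46 mm beyond the chase's outer end and 58 mm above the bench, with nothing but two posts at x -38 and 38 joining it to the chase. Can be gripped or hooked from above; axes as the press's
- stop_face (a point): the face of the end stop that the row is pushed against (it looks to +y), on the middle line, 55 mm above the bench. The stop is a bar across the chase near its inner end, 42 to 68 mm above the bench, screwed down at a place that varies (face at y -164 to -149 of the chase). Axes as the press's
- jaw_face (a point): the face of the clamp jaw that bears on the row (it looks to -y), on the middle line, 55 mm above the bench. The jaw is a bar across the chase, 84 long (x) and 22 thick (it extends from the face to y +22), 42 to 78 mm above the bench. At the start it is open, at the chase's outer end. Axes as the press's
- jaw (a joint): how far the jaw has been pushed in from fully open towards the stop (m), 0 to 0.14. About 2.5 N to slide it, up to about 12 N with four dies before it; it holds by friction where it is left
- die_a: embossing die: alloy block 64 long (x) x 50 wide (y) x 45 high, brass pattern on top, 0.25 to 0.4 kg; origin at the centre of its underside. A keyway 14 wide, 12 deep runs all along its underside (x), centred 9 mm off the middle towards one long side, seen only at the ends. Which side is not told and differs between dies: if it will not drop over the key, turn it half round. May be absent
- die_b: embossing die: alloy block 64 long (x) x 50 wide (y) x 45 high, brass pattern on top, 0.25 to 0.4 kg; origin at the centre of its underside. A keyway 14 wide, 12 deep runs all along its underside (x), centred 9 mm off the middle towards one long side, seen only at the ends. Which side is not told and differs between dies: if it will not drop over the key, turn it half round. May be absent
- die_c: embossing die: alloy block 64 long (x) x 50 wide (y) x 45 high, brass pattern on top, 0.25 to 0.4 kg; origin at the centre of its underside. A keyway 14 wide, 12 deep runs all along its underside (x), centred 9 mm off the middle towards one long side, seen only at the ends. Which side is not told and differs between dies: if it will not drop over the key, turn it half round. May be absent
- die_d: embossing die: alloy block 64 long (x) x 50 wide (y) x 45 high, brass pattern on top, 0.25 to 0.4 kg; origin at the centre of its underside. A keyway 14 wide, 12 deep runs all along its underside (x), centred 9 mm off the middle towards one long side, seen only at the ends. Which side is not told and differs between dies: if it will not drop over the key, turn it half round. May be absent
- dye_bottle: bystander: white plastic dye bottle, 56 diameter, 130 high; origin at the centre of its base
- wax_tin: bystander: flat steel wax tin, 84 diameter, 45 high; origin at the centre of its base
- mallet: bystander: rawhide mallet lying on the bench, head 66 diameter x 95 long from x 80 to 175, handle from there to x -90; origin on the bench under the handle

How it is judged:
On the way:
1. with the chase drawn out, every die present sits over the key and the jaw holds the row tight against the stop (z of die_a in the frame of chase_floor between -0.004 and 0.004 m and x of die_a in the frame of chase_floor between -0.004 and 0.004 m and angle between each of die_a, die_b, die_c, die_d's own z axis and vertical below 0.07 rad and angle between the x axis of each of die_a, die_b, die_c, die_d and the y axis of chase_floor, either way round below 0.08 rad and z of die_b in the frame of chase_floor between -0.004 and 0.004 m and x of die_b in the frame of chase_floor between -0.004 and 0.004 m and z of die_c in the frame of chase_floor between -0.004 and 0.004 m and x of die_c in the frame of chase_floor between -0.004 and 0.004 m and z of die_d in the frame of chase_floor between -0.004 and 0.004 m and x of die_d in the frame of chase_floor between -0.004 and 0.004 m and (horizontal distance between die_a and die_c below 0.0675 m or horizontal distance between die_a and die_d below 0.0675 m or y of die_a in the frame of stop_face below 0.0355 m or y of die_a in the frame of jaw_face above -0.0355 m) and (horizontal distance between die_a and die_b below 0.0675 m or horizontal distance between die_a and die_d below 0.0675 m or y of die_a in the frame of stop_face below 0.0355 m or y of die_a in the frame of jaw_face above -0.0355 m) and (horizontal distance between die_a and die_b below 0.0675 m or horizontal distance between die_a and die_c below 0.0675 m or y of die_a in the frame of stop_face below 0.0355 m or y of die_a in the frame of jaw_face above -0.0355 m) and (horizontal distance between die_a and die_b below 0.0675 m or horizontal distance between die_a and die_c below 0.0675 m or horizontal distance between die_a and die_d below 0.0675 m or y of die_a in the frame of jaw_face above -0.0355 m) and (horizontal distance between die_a and die_b below 0.0675 m or horizontal distance between die_a and die_c below 0.0675 m or horizontal distance between die_a and die_d below 0.0675 m or y of die_a in the frame of stop_face below 0.0355 m) and (horizontal distance between die_b and die_c below 0.0675 m or horizontal distance between die_b and die_d below 0.0675 m or y of die_b in the frame of stop_face below 0.0355 m or y of die_b in the frame of jaw_face above -0.0355 m) and (horizontal distance between die_b and die_a below 0.0675 m or horizontal distance between die_b and die_d below 0.0675 m or y of die_b in the frame of stop_face below 0.0355 m or y of die_b in the frame of jaw_face above -0.0355 m) and (horizontal distance between die_b and die_a below 0.0675 m or horizontal distance between die_b and die_c below 0.0675 m or y of die_b in the frame of stop_face below 0.0355 m or y of die_b in the frame of jaw_face above -0.0355 m) and (horizontal distance between die_b and die_a below 0.0675 m or horizontal distance between die_b and die_c below 0.0675 m or horizontal distance between die_b and die_d below 0.0675 m or y of die_b in the frame of jaw_face above -0.0355 m) and (horizontal distance between die_b and die_a below 0.0675 m or horizontal distance between die_b and die_c below 0.0675 m or horizontal distance between die_b and die_d below 0.0675 m or y of die_b in the frame of stop_face below 0.0355 m) and (horizontal distance between die_c and die_b below 0.0675 m or horizontal distance between die_c and die_d below 0.0675 m or y of die_c in the frame of stop_face below 0.0355 m or y of die_c in the frame of jaw_face above -0.0355 m) and (horizontal distance between die_c and die_a below 0.0675 m or horizontal distance between die_c and die_d below 0.0675 m or y of die_c in the frame of stop_face below 0.0355 m or y of die_c in the frame of jaw_face above -0.0355 m) and (horizontal distance between die_c and die_a below 0.0675 m or horizontal distance between die_c and die_b below 0.0675 m or y of die_c in the frame of stop_face below 0.0355 m or y of die_c in the frame of jaw_face above -0.0355 m) and (horizontal distance between die_c and die_a below 0.0675 m or horizontal distance between die_c and die_b below 0.0675 m or horizontal distance between die_c and die_d below 0.0675 m or y of die_c in the frame of jaw_face above -0.0355 m) and (horizontal distance between die_c and die_a below 0.0675 m or horizontal distance between die_c and die_b below 0.0675 m or horizontal distance between die_c and die_d below 0.0675 m or y of die_c in the frame of stop_face below 0.0355 m) and (horizontal distance between die_d and die_b below 0.0675 m or horizontal distance between die_d and die_c below 0.0675 m or y of die_d in the frame of stop_face below 0.0355 m or y of die_d in the frame of jaw_face above -0.0355 m) and (horizontal distance between die_d and die_a below 0.0675 m or horizontal distance between die_d and die_c below 0.0675 m or y of die_d in the frame of stop_face below 0.0355 m or y of die_d in the frame of jaw_face above -0.0355 m) and (horizontal distance between die_d and die_a below 0.0675 m or horizontal distance between die_d and die_b below 0.0675 m or y of die_d in the frame of stop_face below 0.0355 m or y of die_d in the frame of jaw_face above -0.0355 m) and (horizontal distance between die_d and die_a below 0.0675 m or horizontal distance between die_d and die_b below 0.0675 m or horizontal distance between die_d and die_c below 0.0675 m or y of die_d in the frame of jaw_face above -0.0355 m) and (horizontal distance between die_d and die_a below 0.0675 m or horizontal distance between die_d and die_b below 0.0675 m or horizontal distance between die_d and die_c below 0.0675 m or y of die_d in the frame of stop_face below 0.0355 m) and value of joint chase above 0.18 m), for 0.2 s.
At the end, for the whole second after the job is handed in: Every die present sits on the chase floor over the key (within 4 mm in height and sideways, 4.6 degrees lengthwise, 4 degrees tilt); gaps from stop to die, die to die and die to jaw are under 3.5 mm; the chase is within 5 mm of home; nothing moves (z of die_a in the frame of chase_floor between -0.004 and 0.004 m and x of die_a in the frame of chase_floor between -0.004 and 0.004 m and angle between each of die_a, die_b, die_c, die_d's own z axis and vertical below 0.07 rad and angle between the x axis of each of die_a, die_b, die_c, die_d and the y axis of chase_floor, either way round below 0.08 rad and z of die_b in the frame of chase_floor between -0.004 and 0.004 m and x of die_b in the frame of chase_floor between -0.004 and 0.004 m and z of die_c in the frame of chase_floor between -0.004 and 0.004 m and x of die_c in the frame of chase_floor between -0.004 and 0.004 m and z of die_d in the frame of chase_floor between -0.004 and 0.004 m and x of die_d in the frame of chase_floor between -0.004 and 0.004 m and (horizontal distance between die_a and die_c below 0.0675 m or horizontal distance between die_a and die_d below 0.0675 m or y of die_a in the frame of stop_face below 0.0355 m or y of die_a in the frame of jaw_face above -0.0355 m) and (horizontal distance between die_a and die_b below 0.0675 m or horizontal distance between die_a and die_d below 0.0675 m or y of die_a in the frame of stop_face below 0.0355 m or y of die_a in the frame of jaw_face above -0.0355 m) and (horizontal distance between die_a and die_b below 0.0675 m or horizontal distance between die_a and die_c below 0.0675 m or y of die_a in the frame of stop_face below 0.0355 m or y of die_a in the frame of jaw_face above -0.0355 m) and (horizontal distance between die_a and die_b below 0.0675 m or horizontal distance between die_a and die_c below 0.0675 m or horizontal distance between die_a and die_d below 0.0675 m or y of die_a in the frame of jaw_face above -0.0355 m) and (horizontal distance between die_a and die_b below 0.0675 m or horizontal distance between die_a and die_c below 0.0675 m or horizontal distance between die_a and die_d below 0.0675 m or y of die_a in the frame of stop_face below 0.0355 m) and (horizontal distance between die_b and die_c below 0.0675 m or horizontal distance between die_b and die_d below 0.0675 m or y of die_b in the frame of stop_face below 0.0355 m or y of die_b in the frame of jaw_face above -0.0355 m) and (horizontal distance between die_b and die_a below 0.0675 m or horizontal distance between die_b and die_d below 0.0675 m or y of die_b in the frame of stop_face below 0.0355 m or y of die_b in the frame of jaw_face above -0.0355 m) and (horizontal distance between die_b and die_a below 0.0675 m or horizontal distance between die_b and die_c below 0.0675 m or y of die_b in the frame of stop_face below 0.0355 m or y of die_b in the frame of jaw_face above -0.0355 m) and (horizontal distance between die_b and die_a below 0.0675 m or horizontal distance between die_b and die_c below 0.0675 m or horizontal distance between die_b and die_d below 0.0675 m or y of die_b in the frame of jaw_face above -0.0355 m) and (horizontal distance between die_b and die_a below 0.0675 m or horizontal distance between die_b and die_c below 0.0675 m or horizontal distance between die_b and die_d below 0.0675 m or y of die_b in the frame of stop_face below 0.0355 m) and (horizontal distance between die_c and die_b below 0.0675 m or horizontal distance between die_c and die_d below 0.0675 m or y of die_c in the frame of stop_face below 0.0355 m or y of die_c in the frame of jaw_face above -0.0355 m) and (horizontal distance between die_c and die_a below 0.0675 m or horizontal distance between die_c and die_d below 0.0675 m or y of die_c in the frame of stop_face below 0.0355 m or y of die_c in the frame of jaw_face above -0.0355 m) and (horizontal distance between die_c and die_a below 0.0675 m or horizontal distance between die_c and die_b below 0.0675 m or y of die_c in the frame of stop_face below 0.0355 m or y of die_c in the frame of jaw_face above -0.0355 m) and (horizontal distance between die_c and die_a below 0.0675 m or horizontal distance between die_c and die_b below 0.0675 m or horizontal distance between die_c and die_d below 0.0675 m or y of die_c in the frame of jaw_face above -0.0355 m) and (horizontal distance between die_c and die_a below 0.0675 m or horizontal distance between die_c and die_b below 0.0675 m or horizontal distance between die_c and die_d below 0.0675 m or y of die_c in the frame of stop_face below 0.0355 m) and (horizontal distance between die_d and die_b below 0.0675 m or horizontal distance between die_d and die_c below 0.0675 m or y of die_d in the frame of stop_face below 0.0355 m or y of die_d in the frame of jaw_face above -0.0355 m) and (horizontal distance between die_d and die_a below 0.0675 m or horizontal distance between die_d and die_c below 0.0675 m or y of die_d in the frame of stop_face below 0.0355 m or y of die_d in the frame of jaw_face above -0.0355 m) and (horizontal distance between die_d and die_a below 0.0675 m or horizontal distance between die_d and die_b below 0.0675 m or y of die_d in the frame of stop_face below 0.0355 m or y of die_d in the frame of jaw_face above -0.0355 m) and (horizontal distance between die_d and die_a below 0.0675 m or horizontal distance between die_d and die_b below 0.0675 m or horizontal distance between die_d and die_c below 0.0675 m or y of die_d in the frame of jaw_face above -0.0355 m) and (horizontal distance between die_d and die_a below 0.0675 m or horizontal distance between die_d and die_b below 0.0675 m or horizontal distance between die_d and die_c below 0.0675 m or y of die_d in the frame of stop_face below 0.0355 m) and value of joint chase below 0.005 m and linear speed of each of die_a, die_b, die_c, die_d below 0.02 m/s); the robot touches nothing.
It fails at once if the bottle, tin or mallet is shoved aside or knocked over (distance of any of dye_bottle, wax_tin, mallet from where it was at the start of the episode above 0.04 m or angle between dye_bottle's own z axis and vertical above 0.6 rad).
Of die_a, die_b, die_c, die_d only 3 to 4 are there at a start; the rules pass over those that are not, and their reading is None.
At some moment in a run one of die_a, die_b, die_c, die_d may be knocked a few centimetres aside while the robot is not near it.
It also fails if it takes over 210 s, if anything falls off the work surface, if the arm or the gripper's body presses on something with over 40 N, if the wrist force passes 120 N, or if a joint passes its speed limit or range.

## Working session

There is one attempt and no reset: what is moved stays moved. The work goes in short steps, Python scripts to look and compute and a shell command to move; the robot and the scene stay as the last step left them, time stands still between calls to the robot, and variables do not carry over. Pictures are saved under pics/ and viewed, at most 14 in all, crops included, and the job is handed in when it is done.

```bash
ls; mkdir -p pics; cat > h.py <<'E'
import numpy as np,cv2
from plant import robot
def save(n,f):
    c=robot.read_camera(n); cv2.imwrite(f,c["image"][:,:,::-1]); return c
def ray(c,u,v,z):
    R=np.array(c["R"]);t=np.array(c["t"])
    o=-R.T@t; d=R.T@np.array([(u-c["cx"])/c["fx"],(v-c["cy"])/c["fy"],1])
    return o+d*(z-o[2])/d[2]
def proj(c,X):
    p=np.array(c["R"])@np.array(X)+np.array(c["t"]); return p[0]/p[2]*c["fx"]+c["cx"],p[1]/p[2]*c["fy"]+c["cy"]
E
python3 - <<'E'
from h import *
import pickle
cs=[save("top","pics/a.png"),save("side","pics/b.png")]
pickle.dump(cs,open("c.pkl","wb"))
for c in cs: print(c["fx"],c["cx"],c["cy"],np.round(c["R"],3).tolist(),np.round(c["t"],3))
a=cv2.imread("pics/a.png"); cv2.imwrite("pics/a2.png",cv2.resize(a,(800,600),interpolation=cv2.INTER_CUBIC))
print(robot.read_state())
E
```

```text
inch.py
pics
plant.py
481.56264168926305 255.78653752400098 194.29413748810884 [[0.003, -1.0, 0.009], [-0.983, -0.004, -0.183], [0.183, -0.008, -0.983]] [-0.02   0.544  1.602]
372.7389487476273 256.4239510395499 191.0530908421952 [[-0.345, 0.938, 0.006], [0.894, 0.331, -0.303], [-0.286, -0.099, -0.953]] [ 0.204 -0.46   1.354]
{'t': 0.1, 'q': array([-1.23540989e+00,  1.31079670e-01,  1.48915231e+00, -6.99891614e-06,
        1.52302526e+00, -8.53632521e-02]), 'dq': array([ 0.00155343, -0.00418964, -0.00142374,  0.00168122,  0.00044545,
       -0.00183936]), 'joint_torque': array([ 1.03481503e-03, -5.61336565e+01, -4.93097734e+01,  7.70403701e-02,
        2.90884310e-02, -3.43788588e-05]), 'tool_pos': array([ 0.24494706, -0.54719906,  0.23970582]), 'orientation': array([-3.07071458e+00, -6.55703592e-01,  3.36738580e-04]), 'force': array([0.40908119, 0.44385564, 0.24817337]), 'wrist_torque': array([-0.02294495,  0.0286881 , -0.02718162]), 'gripper_force': 0.0, 'opening': 0.09290030293918944}
```

View pics/a2.png

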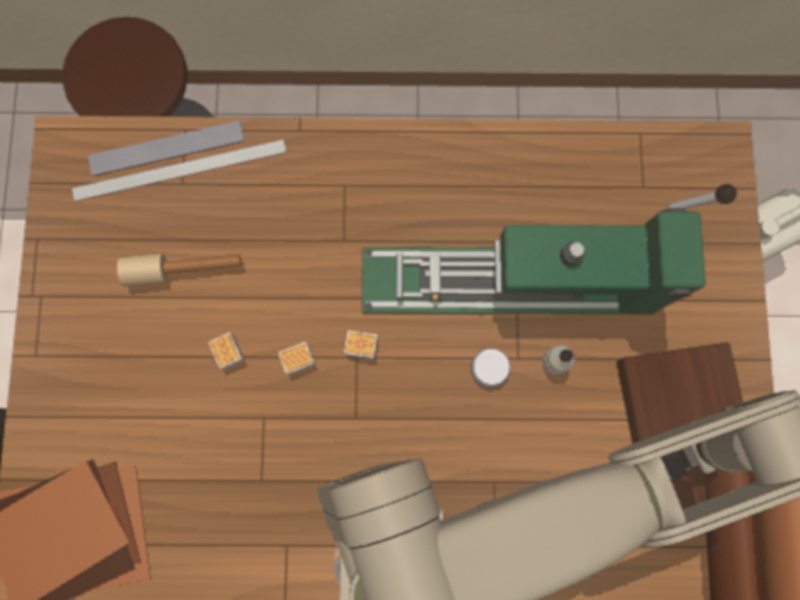

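View pics/b.png

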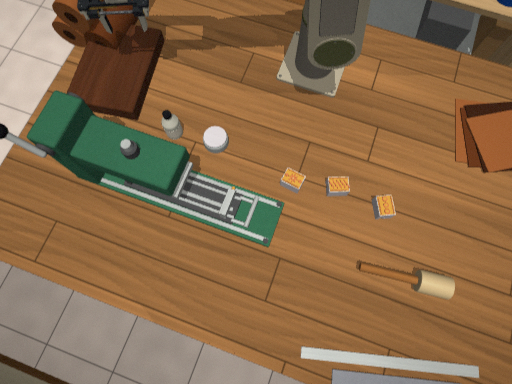

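```bash
python3 - <<'E'
from h import *
import pickle
cs=pickle.load(open("c.pkl","rb"))
A=cv2.imread("pics/a.png");B=cv2.imread("pics/b.png")
for im,c in((A,cs[0]),(B,cs[1])):
    hsv=cv2.cvtColor(im,cv2.COLOR_BGR2HSV)
    m=cv2.inRange(hsv,(10,110,190),(35,255,255))
    m=cv2.morphologyEx(m,cv2.MORPH_CLOSE,np.ones((3,3)))
    n,l,s,ce=cv2.connectedComponentsWithStats(m)
    for i in range(1,n):
        if 40<s[i,4]<1000:
            pts=np.argwhere(l==i)[:,::-1]
            w=np.array([ray(c,u,v,.046)[:2] for u,v in pts])*1000
            r=cv2.minAreaRect(w.astype(np.float32))
            print(s[i,4],ce[i].round(1),w.mean(0).round(1),[np.round(x,1) for x in r])
t=cv2.resize(A[145:260,120:330],None,fx=3.8,fy=3.8,interpolation=cv2.INTER_CUBIC)
s=cv2.resize(B[150:250,170:410],None,fx=3.3,fy=3.3,interpolation=cv2.INTER_CUBIC)
t=cv2.resize(t,(792,int(t.shape[0]*792/t.shape[1])))[:270+160]
cv2.imwrite("pics/t.png",t); cv2.imwrite("pics/s.png",s);print(t.shape,s.shape)
E
```

```text
208 [230.5 219.5] [457.5  67.6] [array([458. ,  68.6]), array([58.8, 42.8]), np.float64(80.7)]
217 [143.1 223.7] [442. 364.] [array([442.8, 364.6]), array([59. , 43.3]), np.float64(27.3)]
221 [188.6 228.4] [426.7 209.2] [array([426.3, 209.7]), array([43.3, 60.3]), np.float64(23.7)]
250 [292.9 177.4] [455.8  72. ] [array([455.6,  71.6]), array([59.2, 45.3]), np.float64(83.2)]
266 [338.5 183.6] [425.7 212.5] [array([425.1, 213.5]), array([43. , 62.4]), np.float64(20.3)]
281 [385.4 204.5] [440.9 367.3] [array([440.8, 366.9]), array([60.3, 46.2]), np.float64(24.2)]
(430, 792, 3) (330, 792, 3)
```

View pics/t.png

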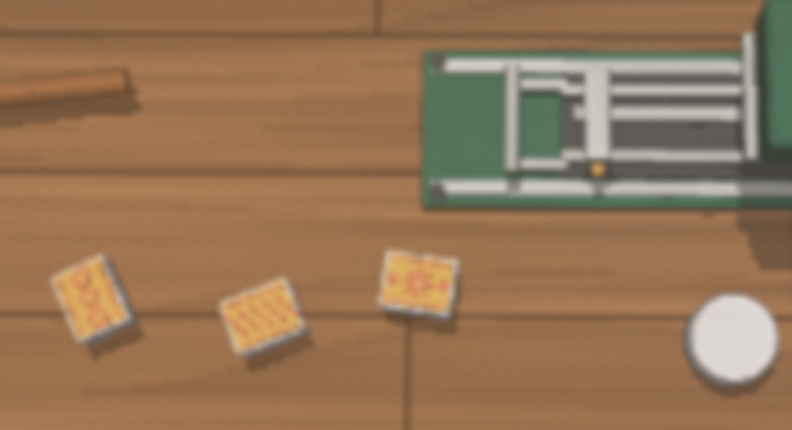

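View pics/s.png

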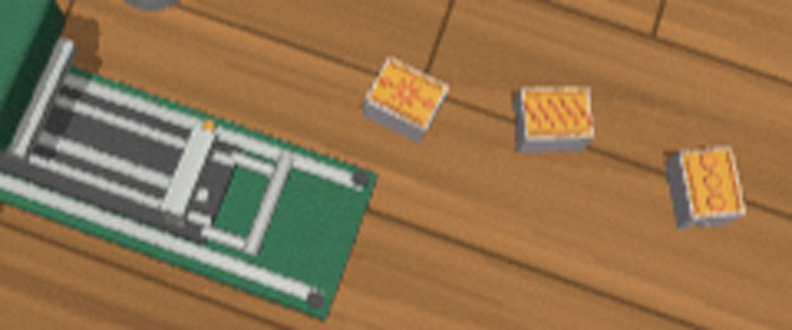

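```bash
python3 - <<'E'
from h import *
import pickle
cs=pickle.load(open("c.pkl","rb"))
f=lambda u,v:(u/3.771+120-.4,v/3.771+145-.4)
g=lambda u,v:(u/3.3+170-.35,v/3.3+150-.35)
for n,p,z in (("c1",(421,50),.018),("c2",(423,210),.018),("hL",(512,64),.058),("hR",(512,171),.058),("jo",(584,110),.078),("ji",(610,110),.078),("wall1",(745,66),.04),("bar",(748,33),.058),("bar2",(748,158),.058)):
    print("T",n,ray(cs[0],*f(*p),z).round(4))
for n,p,z in (("c1",(327,318),.018),("c2",(377,173),.018),("hL",(252,252),.058),("hR",(287,154),.058),("jo",(213,125),.078),("jo2",(187,212),.078),("ji",(196,122),.078),("bar1",(18,152),.058),("bar2",(70,42),.058)):
    print("S",n,ray(cs[1],*g(*p),z).round(4))
# green mask edges in side & top
for nm,c in (("a",cs[0]),("b",cs[1])):
    im=cv2.imread(f"pics/{nm}.png");h=cv2.cvtColor(im,cv2.COLOR_BGR2HSV);m=cv2.inRange(h,(60,80,40),(90,255,255))
    v,u=np.nonzero(m); w=np.array([ray(c,a,b,.018)[:2] for a,b in zip(u,v)])
    H=np.round(w*1000); 
    k=[(H[(abs(H[:,1]-y)<3)][:,0].min(),H[(abs(H[:,1]-y)<3)][:,0].max()) for y in (-40,0,20,30,35)]
    print(nm,k,[H[abs(H[:,0]-x)<3][:,1].max() for x in (530,550,570,590,610,630)])
E
```

```text
T c1 [0.6816 0.069  0.018 ]
T c2 [0.5288 0.0653 0.018 ]
T hL [ 0.6581 -0.0164  0.058 ]
T hR [ 0.5581 -0.0167  0.058 ]
T jo [ 0.6105 -0.0813  0.078 ]
T ji [ 0.6106 -0.1048  0.078 ]
T wall1 [ 0.6618 -0.2329  0.04  ]
T bar [ 0.6885 -0.2338  0.058 ]
T bar2 [ 0.571  -0.2313  0.058 ]
S c1 [0.6815 0.0727 0.018 ]
S c2 [0.5339 0.0709 0.018 ]
S hL [ 0.6553 -0.0103  0.058 ]
S hR [ 0.5574 -0.0125  0.058 ]
S jo [ 0.5606 -0.0838  0.078 ]
S jo2 [ 0.6452 -0.0759  0.078 ]
S ji [ 0.5633 -0.0995  0.078 ]
S bar1 [ 0.6421 -0.247   0.058 ]
S bar2 [ 0.5245 -0.2452  0.058 ]Traceback (most recent call last):
  File "<stdin>", line 15, in <module>
    return umr_minimum(a, axis, None, out, keepdims, initial, where)
ValueError: zero-size array to reduction operation minimum which has no identity
```

```bash
python3 inch.py '{"segments":[[0.05,0,0,0,0.14],[0.05,0,0,0,0.14],[0.05,0,0,0,0.14],[0.05,0.025,-0.04,0,0],[0.05,0.025,-0.04,0,0],[0.05,0.025,-0.04,0,0],[0.05,0.025,-0.04,0,0],[0.05,0.025,-0.04,0,0],[0.05,0.025,-0.04,0,0],[0.05,0.025,-0.04,0,0],[0.05,0.025,-0.04,0,0],[0.05,0.03,-0.04,0,0],[0.05,0.03,-0.04,0,0],[0.05,0.03,-0.04,0,0],[0.05,0.03,-0.04,0,0],[0.05,0.03,-0.04,0,0],[0.05,0.012,-0.014,0,0],[0.05,0,0,0,0]]}'
cat >> h.py <<'E'
def st():
    from scipy.spatial.transform import Rotation as Ro
    s=robot.read_state();R=Ro.from_rotvec(s["orientation"]).as_matrix()
    return s["t"],np.array(s["tool_pos"]),np.arctan2(R[1,0],R[0,0]),R
E
python3 - <<'E'
from h import *
import pickle
t,p,y,R=st();print(t,p,y)
c=save("wrist","pics/w1.png");pickle.dump(c,open("w1.pkl","wb"))
print(c["fx"],c["cx"],c["cy"],(-np.array(c["R"]).T@c["t"]).round(3),np.round(c["R"],3))
E
```

```text
t: 1.9
tool_pos: [0.6074, -0.0106, 0.2396]
orientation: [-3.141, -0.007, 0.002]
force: [-0.8, -0.8, 0.0]
opening: 0.0495
gripper_force: 0.0
1.9 [ 0.60740071 -0.01064659  0.23957815] 0.004393140834405431
284.56545265794944 253.2268515998492 190.82496113888558 [ 0.682 -0.01   0.384] [[ 0.004 -1.    -0.001]
 [-0.961 -0.004  0.276]
 [-0.276  0.    -0.961]]
```

View pics/w1.png

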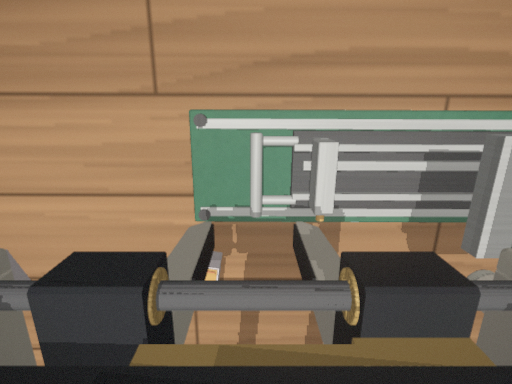

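```bash
python3 - <<'E'
from h import *
import pickle
c=pickle.load(open("w1.pkl","rb"))
for n,u,v,z in (("hT",256.5,134,.065),("hB",257,216,.065),("c1",190.5,111,.018),("c2",195,222,.018),("topedgeR",500,110.5,.018),("botedgeR",460,222,.018),("chase wall",300,148,.04),("cw",470,148,.04),("ribL",310,166,.04),("ribR",470,166,.04),("jawO1",337,142,.078),("jawO2",335,212,.078),("jawI",315,141,.078)):
    print(n,ray(c,u,v,z).round(4))
E
```

```text
hT [ 0.6562 -0.0132  0.065 ]
hB [ 0.5596 -0.0145  0.065 ]
c1 [0.68   0.0683 0.018 ]
c2 [0.5323 0.0704 0.018 ]
topedgeR [ 0.6822 -0.3146  0.018 ]
botedgeR [ 0.534  -0.2954  0.018 ]
chase wall [ 0.6377 -0.066   0.04  ]
cw [ 0.6386 -0.2707  0.04  ]
ribL [ 0.6158 -0.0794  0.04  ]
ribR [ 0.6166 -0.2754  0.04  ]
jawO1 [ 0.6492 -0.099   0.078 ]
jawO2 [ 0.5699 -0.1034  0.078 ]
jawI [ 0.6502 -0.0754  0.078 ]
```

```bash
python3 inch.py '{"segments":[[0.05,0,0.003,0.045,0],[0.05,0,0,0.045,0],[0.05,0,0,0.045,0],[0.05,0,0,0.03,0],[0.05,0,0,0.013,0],[0.0,0,0,0,0],[0,0,0,0,0],[0,0,0,0,0],[0,0,0,0,0]]}' 30
python3 inch.py '{"segments":[[0,0,-0.01,0,0],[0,0,-0.02,0,0],[0,0,-0.03,0,0],[0,0,-0.03,0,0],[0,0,-0.03,0,0],[0,0,-0.03,0,0],[0,0,-0.03,0,0],[0,0,-0.03,0,0],[0,0,-0.03,0,0],[0,0,-0.02,0,0],[0,0,-0.02,0,0],[0,0,-0.01,0,0],[0,0,0,0,0],[0,0,0,0,0]]}'
```

```text
t: 2.85
tool_pos: [0.6083, -0.0166, 0.065]
orientation: [3.141, 0.001, 0.006]
force: [-0.2, -0.0, 0.2]
opening: 0.0224
gripper_force: 0.0
t: 4.25
tool_pos: [0.6081, 0.2557, 0.063]
orientation: [3.114, -0.008, -0.005]
force: [-3.9, -75.4, 22.0]
opening: 0.0931
gripper_force: 37.8
```

```bash
python3 inch.py '{"segments":[[0.09,0,0.02,0,0],[0.09,0,0.01,0,0],[0.09,0,0,0,0]]}'
python3 - <<'E'
from h import *
save("side","pics/s2.png");A=cv2.imread("pics/s2.png")[120:300,150:400]
save("top","pics/t2.png");B=cv2.imread("pics/t2.png")[130:260,100:340]
A=cv2.resize(A,(500,360),interpolation=2);B=cv2.resize(B,(500,271),interpolation=2)
cv2.imwrite("pics/m2.png",cv2.resize(np.vstack([A[:,:],B]),(475,600)))
E
```

```text
t: 4.55
tool_pos: [0.6068, 0.243, 0.0632]
orientation: [-3.141, 0.001, -0.001]
force: [-0.4, 0.3, 1.5]
opening: 0.0901
gripper_force: 0.0
```

View pics/m2.png

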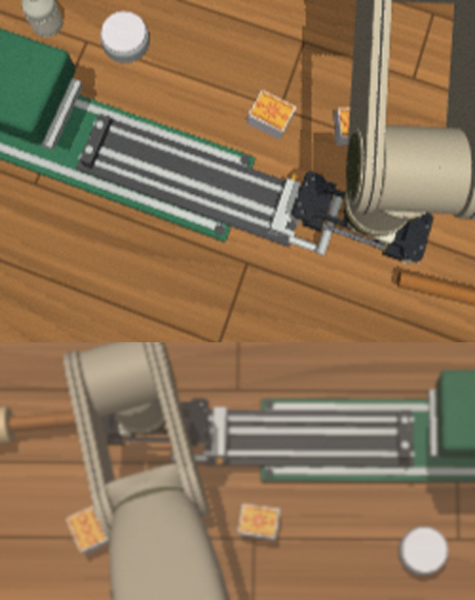

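```bash
python3 - <<'E'
from h import *
import pickle
cs=pickle.load(open("c.pkl","rb"))
g=lambda u,v:(150+u/1.9-.2,120+v/1.902-.2)
for n,p,z in (("handle far end",(323,250),.058),("jaw outer far",(290,237),.078),("stop near",(108,117),.068),("stop far",(85,166),.068),("bedcorner",(254,157),.018)): print(n,ray(cs[1],*g(*p),z).round(3))
A=cv2.imread("pics/s2.png");cv2.imwrite("pics/s2c.png",cv2.resize(A[160:270,190:390],None,fx=4,fy=4,interpolation=2))
print(robot.read_state()["q"])
E
```

```text
handle far end [0.651 0.219 0.058]
jaw outer far [0.653 0.164 0.078]
stop near [ 0.568 -0.172  0.068]
stop far [ 0.657 -0.175  0.068]
bedcorner [0.535 0.07  0.018]
[3.04866494e-01 4.12885565e-01 1.48793230e+00 6.88983070e-04
 1.23989692e+00 1.87430765e+00]
```

View pics/s2c.png

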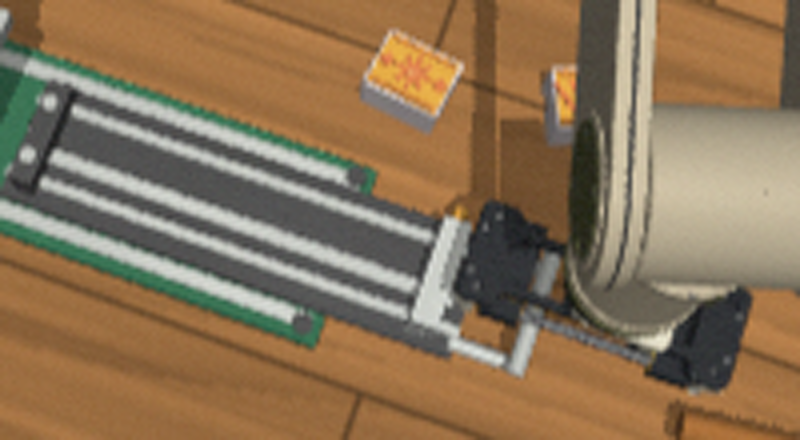

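```bash
python3 inch.py '{"segments":[[0.09,0,0,-0.04,0],[0.09,0,0,-0.04,0],[0.09,0,0,-0.03,0],[0.09,-0.04,-0.02,0,0],[0.09,-0.04,-0.02,0,0],[0.09,-0.04,-0.02,0,0],[0.09,-0.04,-0.02,0,0],[0.09,-0.04,-0.02,0,0],[0.09,-0.017,-0.017,0,0],[0.09,0,0,0,0]]}' 
python3 - <<'E'
from h import *
import pickle
pickle.dump(save("wrist","pics/v1.png"),open("v1.pkl","wb"))
E
python3 inch.py '{"segments":[[0.09,0,0.04,0,0],[0.09,0,0.04,0,0],[0.09,0,0.04,0,0],[0.09,0,0,0,0]]}'
python3 - <<'E'
from h import *
import pickle
pickle.dump(save("wrist","pics/v2.png"),open("v2.pkl","wb"))
E
python3 inch.py '{"segments":[[0.09,0.04,0,0,-0.15],[0.09,0.04,0,0,-0.15],[0.09,0.04,0,0,-0.15],[0.09,0.04,0.02,0,-0.15],[0.09,0.04,0.02,0,-0.15],[0.09,0.04,0.02,0,-0.15],[0.09,0,0,0,-0.15],[0.09,0,0,0,-0.15],[0.09,0,0,0,-0.15],[0.09,0,0,0,-0.15],[0.09,0,0,0,-0.07],[0.09,0,0,0,0]]}'
python3 - <<'E'
from h import *
print(st()[:3])
E
```

```text
t: 5.65
tool_pos: [0.3862, 0.3637, 0.1731]
orientation: [-3.14, -0.01, 0.0]
force: [0.9, -0.3, 0.5]
opening: 0.09
gripper_force: 0.0
t: 6.1
tool_pos: [0.3901, 0.2369, 0.1726]
orientation: [3.14, -0.003, 0.0]
force: [0.1, -0.1, -0.2]
opening: 0.0897
gripper_force: 0.0
t: 7.35
tool_pos: [0.6395, 0.2776, 0.1721]
orientation: [-2.219, -2.223, -0.0]
force: [0.3, 0.2, 0.7]
opening: 0.0902
gripper_force: 0.0
(7.35, array([0.63948048, 0.27760326, 0.1720558 ]), np.float64(1.5724734323724572))
```

```bash
python3 - <<'E'
from h import *
import pickle
pickle.dump(save("wrist","pics/v3.png"),open("v3.pkl","wb"))
D=[(.456,.07),(.426,.211),(.441,.366)]
rows=[]
for k,i in ((1,1),(2,0),(3,2),(1,2)):
    c=pickle.load(open(f"v{k}.pkl","rb"));im=cv2.imread(f"pics/v{k}.png")
    u,v=map(int,proj(c,(*D[i],.02)));print(k,i,u,v)
    im=cv2.copyMakeBorder(im,50,50,50,50,cv2.BORDER_CONSTANT)
    rows.append(cv2.resize(im[v:v+100,u-5:u+105],(396,300),interpolation=2)if 0 else cv2.resize(im[max(v,0):max(v,0)+100,max(u-15,0):max(u-15,0)+130],(390,300),interpolation=2))
cv2.imwrite("pics/v.png",np.vstack([np.hstack(rows[:2]),np.hstack(rows[2:])]))
E
```

```text
1 1 401 145
2 0 418 118
3 2 54 97
1 2 252 129
```

View pics/v.png

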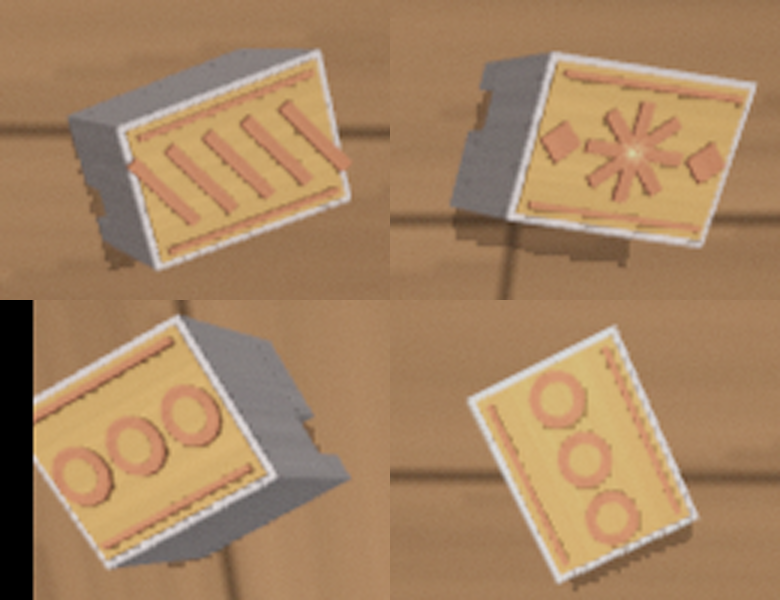

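```bash
python3 - <<'E'
from h import *
import pickle
L={"1star":(2,353,68,390,0,[(552,53),(756,85),(702,246),(510,218)]),"2slash":(1,336,95,0,0,[(120,127),(320,50),(350,200),(157,268)]),"3ring":(1,187,79,390,300,[(468,400),(615,327),(697,519),(560,582)])}
for n,(k,u0,v0,X0,Y0,P) in L.items():
    c=pickle.load(open(f"v{k}.pkl","rb"))
    w=np.array([ray(c,u0+(x-X0)/3-.33,v0+(y-Y0)/3-.33,.045)[:2] for x,y in P])
    e=[w[(i+1)%4]-w[i] for i in range(4)]
    ln=[np.hypot(*x)*1e3 for x in e]
    a=e[0]-e[2] if ln[0]>ln[1] else e[1]-e[3]
    print(n,w.mean(0).round(4),np.round(ln,1),"axis deg",np.degrees(np.arctan2(a[1],a[0])).round(1))
E
```

```text
1star [0.4566 0.0708] [63.8 49.2 63.  49.4] axis deg -98.3
2slash [0.4257 0.2109] [63.1 49.9 63.3 49.1] axis deg -68.3
3ring [0.4408 0.3662] [49.8 63.7 48.5 63.6] axis deg -154.3
```

```bash
cat >> h.py <<'E'
def go(x,y,z,yaw):
    t,p,th,R=st(); d=np.array([x,y,z])-p
    e=(yaw-th+np.pi)%(2*np.pi)-np.pi
    print("t%.2f"%t,p.round(4),"yaw",round(th,4),"tool d",(R.T@d).round(4),"turn",round(-e,4))
    R2=lambda a:np.array([[np.cos(a),np.sin(a)],[np.sin(a),-np.cos(a)]])
    print("after turn:",(R2(yaw)@d[:2]).round(4))
E
python3 inch.py '{"segments":[[0.09,-0.035,-0.03,0,0.05],[0.09,-0.035,-0.03,0,0.05],[0.09,-0.035,-0.03,0,0.046],[0.09,-0.035,-0.03,0,0],[0.09,-0.035,-0.03,0,0],[0.09,-0.02,-0.01,0,0],[0.09,0,0,0,0]]}'
python3 -c "
from h import *
go(.4566,.0708,.036,1.426)"
```

```text
t: 8.1
tool_pos: [0.4608, 0.096, 0.1728]
orientation: [2.381, 2.048, 0.0]
force: [0.4, 0.8, 0.8]
opening: 0.0902
gripper_force: 0.0
t8.10 [0.4608 0.096  0.1728] yaw 1.4208 tool d [-0.0255 -0.0004  0.1368] turn -0.0052
after turn: [-0.0256 -0.0005]
```

```bash
python3 inch.py '{"segments":[[0.09,-0.0255,0,0,-0.005],[0.09,0,0,0.04,0],[0.09,0,0,0.04,0],[0.09,0,0,0.03,0],[0.09,0,0,0.02,0],[0.09,0,0,0.007,0],[0.03,0,0,0,0],[0.03,0,0,0,0],[0.03,0,0,0,0],[0.03,0,0,0,0],[0.03,0,0,0,0],[0.03,0,0,0,0],[0.03,0,0,0,0],[0.03,0,0,0,0],[0.03,0,0,0,0]]}' 40
python3 inch.py '{"segments":[[0.03,0,0,-0.03,0],[0.03,0,0,-0.04,0],[0.03,0,0,-0.04,0],[0.03,0,0,0,0]]}'
python3 -c "
from h import *
go(.607,-.130,.15,1.576)"
```

```text
t: 9.6
tool_pos: [0.4585, 0.0722, 0.0363]
orientation: [2.372, 2.059, 0.001]
force: [-0.6, -0.3, 5.8]
opening: 0.0497
gripper_force: 40.0
t: 10.0
tool_pos: [0.4615, 0.0723, 0.1514]
orientation: [2.368, 2.056, 0.012]
force: [0.9, 0.4, -2.5]
opening: 0.0498
gripper_force: 40.0
t10.00 [0.4615 0.0723 0.1514] yaw 1.4297 tool d [-0.1799  0.1725  0.0027] turn -0.1463
after turn: [-0.2031  0.1444]
```

```bash
python3 inch.py '{"segments":[[0.03,0,0,0,-0.146],[0.03,-0.032,0.024,0,0],[0.03,-0.032,0.024,0,0],[0.03,-0.032,0.024,0,0],[0.03,-0.032,0.024,0,0],[0.03,-0.032,0.024,0,0],[0.03,-0.032,0.024,0,0],[0.03,0,0,0,0],[0.03,0,0,0,0]]}'
python3 - <<'E'
from h import *
import pickle
go(.607,-.122,.066,1.576)
c=save("wrist","pics/w3.png");pickle.dump(c,open("w3.pkl","wb"))
im=c["image"][:,:,::-1]
cv2.imwrite("pics/w3b.png",cv2.resize(im,(800,600),interpolation=2))
E
```

```text
t: 10.9
tool_pos: [0.602, -0.1195, 0.1431]
orientation: [-2.215, -2.223, 0.003]
force: [-1.2, 0.7, -3.0]
opening: 0.0496
gripper_force: 40.0
t10.90 [ 0.602  -0.1195  0.1431] yaw 1.5742 tool d [-0.0026  0.0053  0.077 ] turn -0.0018
after turn: [-0.0025  0.005 ]
```

View pics/w3b.png

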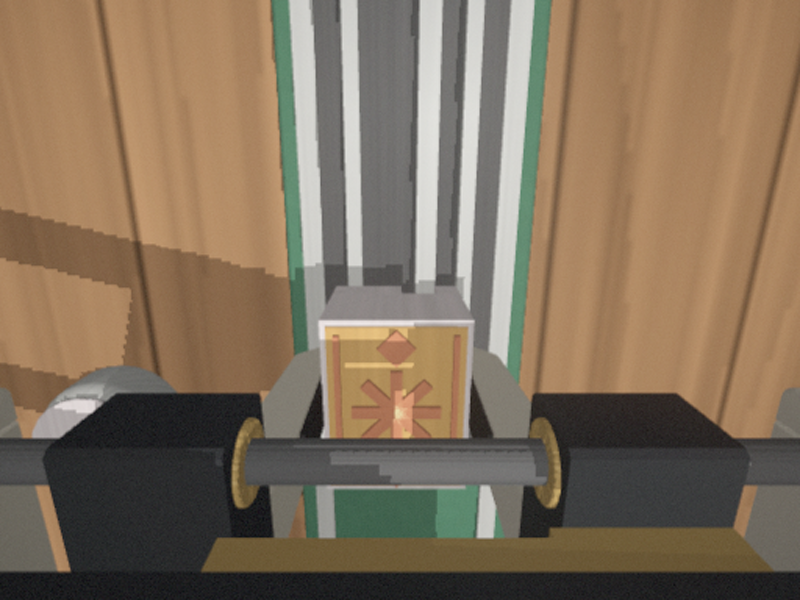

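```bash
python3 - <<'E'
from h import *
import pickle
c=pickle.load(open("w3.pkl","rb"));g=cv2.cvtColor(c["image"],cv2.COLOR_RGB2GRAY).astype(float)
for v in (10,60,110,150):
    r=g[v-2:v+3,190:345].mean(0)
    th=140; e=[190+i+(th-r[i])/(r[i+1]-r[i]) for i in range(len(r)-1) if (r[i]-th)*(r[i+1]-th)<0]
    print(v,[(round(x,1),*ray(c,x,v,.04)[:2].round(4)) for x in e])
# keyway of held die bottom row ~185
print("die top L/R back",ray(c,322/1.5625,323/1.5625,.143+.009).round(4),ray(c,472/1.5625,323/1.5625,.152).round(4))
E
```

```text
10 [(np.float64(199.5), np.float64(0.5584), np.float64(0.0309)), (np.float64(217.5), np.float64(0.5722), np.float64(0.0309)), (np.float64(228.7), np.float64(0.5808), np.float64(0.0309)), (np.float64(267.6), np.float64(0.6107), np.float64(0.031)), (np.float64(282.9), np.float64(0.6224), np.float64(0.031)), (np.float64(298.3), np.float64(0.6342), np.float64(0.0311)), (np.float64(309.7), np.float64(0.6429), np.float64(0.0311)), (np.float64(325.6), np.float64(0.6551), np.float64(0.0311)), (np.float64(341.6), np.float64(0.6673), np.float64(0.0311))]
60 [(np.float64(201.9), np.float64(0.5586), np.float64(-0.0044)), (np.float64(218.8), np.float64(0.5722), np.float64(-0.0043)), (np.float64(229.7), np.float64(0.5809), np.float64(-0.0043)), (np.float64(266.7), np.float64(0.6105), np.float64(-0.0042)), (np.float64(281.7), np.float64(0.6225), np.float64(-0.0042)), (np.float64(296.2), np.float64(0.6341), np.float64(-0.0042)), (np.float64(307.6), np.float64(0.6432), np.float64(-0.0042)), (np.float64(322.3), np.float64(0.655), np.float64(-0.0041)), (np.float64(337.7), np.float64(0.6673), np.float64
[... 681 characters left out ...]
loat64(-0.0764)), (np.float64(221.3), np.float64(0.5722), np.float64(-0.0763)), (np.float64(231.5), np.float64(0.5811), np.float64(-0.0763)), (np.float64(265.6), np.float64(0.6107), np.float64(-0.0762)), (np.float64(279.4), np.float64(0.6227), np.float64(-0.0761)), (np.float64(292.5), np.float64(0.6341), np.float64(-0.0761)), (np.float64(302.8), np.float64(0.643), np.float64(-0.0761)), (np.float64(316.6), np.float64(0.655), np.float64(-0.076)), (np.float64(330.8), np.float64(0.6673), np.float64(-0.076)), (np.float64(340.8), np.float64(0.6761), np.float64(-0.076)), (np.float64(343.2), np.float64(0.6782), np.float64(-0.076))]
die top L/R back [ 0.5765 -0.0897  0.152 ] [ 0.6249 -0.0895  0.152 ]
```

```bash
python3 inch.py '{"segments":[[0.03,-0.0025,0.0065,0.02,0.003],[0.03,0,0,0.025,0],[0.03,0,0,0.018,0],[0.03,0,0,0,0],[0.03,0,0,0,0]]}'
python3 -c "
from h import *
go(.6085,-.122,.066,1.571)"
```

```text
t: 11.45
tool_pos: [0.6088, -0.1205, 0.0825]
orientation: [-2.217, -2.224, 0.001]
force: [-0.0, 0.7, -2.7]
opening: 0.0498
gripper_force: 40.0
t11.45 [ 0.6088 -0.1205  0.0825] yaw 1.5738 tool d [-0.0015 -0.0003  0.0165] turn 0.0028
after turn: [-0.0015 -0.0003]
```

```bash
python3 inch.py '{"segments":[[0.03,0,0,0.006,0],[0.03,0,0,0.004,0],[0.03,0,0,0.003,0],[0.03,0,0,0.0,0],[0.03,0,0,0,0]]}'
```

```text
t: 11.95
tool_pos: [0.6095, -0.1216, 0.0696]
orientation: [-2.219, -2.224, 0.0]
force: [0.4, -0.2, -2.3]
opening: 0.0498
gripper_force: 40.0
```

```bash
python3 inch.py '{"segments":[[0.03,0,0,0.002,0],[0.03,0,0,0.0015,0],[0.03,0,0,0,0],[0.03,0,0,0,0]]}'
python3 inch.py '{"segments":[[0.085,0,0,0,0],[0.085,0,0,0,0],[0.085,0,0,0,0],[0.085,0,0,0,0],[0.085,0,0,0,0],[0.085,0,0,-0.02,0],[0.085,0,0,-0.04,0],[0.085,0,0,-0.04,0],[0.085,0,0,0,0]]}'
python3 -c "
from h import *
go(.4257,.2109,.17,1.9495)"
```

```text
t: 12.35
tool_pos: [0.6097, -0.1217, 0.0664]
orientation: [2.219, 2.223, 0.0]
force: [-0.4, -1.2, 0.2]
opening: 0.0497
gripper_force: 40.0
t: 13.25
tool_pos: [0.6134, -0.1226, 0.1739]
orientation: [2.212, 2.217, 0.009]
force: [1.6, -0.1, 0.9]
opening: 0.0847
gripper_force: 0.0
t13.25 [ 0.6134 -0.1226  0.1739] yaw 1.5728 tool d [ 0.3339 -0.187   0.0008] turn -0.3767
after turn: [ 0.3793 -0.0511]
```

```bash
cat >> h.py <<'E'
def dies():
    for nm in ("top","side","wrist"):
        c=robot.read_camera(nm);h=cv2.cvtColor(c["image"],cv2.COLOR_RGB2HSV)
        m=cv2.morphologyEx(cv2.inRange(h,(10,110,190),(35,255,255)),cv2.MORPH_CLOSE,np.ones((3,3)))
        n,l,s,ce=cv2.connectedComponentsWithStats(m)
        for i in range(1,n):
            if s[i,4]>100:
                w=np.array([ray(c,u,v,.046)[:2] for v,u in np.argwhere(l==i)])*1000
                r=cv2.minAreaRect(w.astype(np.float32));print(nm,s[i,4],[np.round(x,1) for x in r])
E
python3 inch.py '{"segments":[[0.09,0.037,-0.021,0,0],[0.09,0.037,-0.021,0,0],[0.09,0.037,-0.021,0,0],[0.09,0.037,-0.021,0,-0.1],[0.09,0.039,-0.017,0,-0.1],[0.09,0.04,-0.014,0,-0.1],[0.09,0.04,-0.01,0,-0.077],[0.09,0.035,0,0,0],[0.09,0.02,0,0,0],[0.09,0,0,0,0]]}'
python3 -c "
from h import *
go(.4257,.2109,.036,1.9495)
dies()"
```

```text
t: 14.25
tool_pos: [0.4397, 0.1881, 0.166]
orientation: [-1.759, -2.603, -0.001]
force: [-0.1, 0.3, -0.9]
opening: 0.0901
gripper_force: 0.0
t14.25 [0.4397 0.1881 0.166 ] yaw 1.953 tool d [ 0.0263 -0.0045  0.13  ] turn 0.0035
after turn: [ 0.0264 -0.0046]
top 197 [array([ 615.6, -129.9]), array([39.1, 56. ]), np.float64(0.2)]
top 179 [array([442., 366.]), array([59.4, 38.7]), np.float64(26.1)]
side 276 [array([ 601.5, -128. ]), array([60.8, 45.4]), np.float64(89.9)]
side 282 [array([440.9, 367.3]), array([60.8, 45.6]), np.float64(24.2)]
wrist 1820 [array([446.9, 354.6]), array([58.7, 19.8]), np.float64(24.5)]
wrist 1031 [array([418.3, 228.9]), array([45.4, 23.5]), np.float64(27.8)]
wrist 223 [array([417.6, 187.6]), array([10.6, 20.7]), np.float64(20.3)]
```

```bash
python3 inch.py '{"segments":[[0.09,0.026,-0.0045,0,0.003],[0.09,0,0,0.04,0],[0.09,0,0,0.04,0],[0.09,0,0,0.03,0],[0.09,0,0,0.02,0],[0.03,0,0,0,0],[0.03,0,0,0,0],[0.03,0,0,0,0],[0.03,0,0,0,0],[0.03,0,0,0,0],[0.03,0,0,0,0],[0.03,0,0,0,0],[0.03,0,0,0,0],[0.03,0,0,0,0]]}' 40
python3 inch.py '{"segments":[[0.03,0,0,-0.02,0],[0.03,0,0,-0.02,-0.15],[0.03,0,0,0,-0.15],[0.03,0,0,0,-0.15],[0.03,0,0,0,-0.15],[0.03,0,0,0,-0.15],[0.03,0,0,0,-0.15],[0.03,0,0,0,-0.15],[0.03,0,0,0,-0.15],[0.03,0,0,0,-0.15],[0.03,0,0,0,-0.15],[0.03,0,0,0,-0.07],[0.03,0,0,0.02,0],[0.03,0,0,0.015,0],[0.03,0,0,0,0],[0.03,0,0,0,0]]}'
python3 -c "
from h import *
go(.4257,.2109,.036,3.52)"
```

```text
t: 15.8
tool_pos: [0.4278, 0.2088, 0.0371]
orientation: [1.766, 2.597, 0.002]
force: [-1.4, -2.0, 6.5]
opening: 0.0496
gripper_force: 40.0
t: 17.4
tool_pos: [0.4263, 0.2084, 0.0408]
orientation: [0.586, -3.085, 0.0]
force: [-0.4, 0.8, -2.4]
opening: 0.0499
gripper_force: 40.0
t17.40 [0.4263 0.2084 0.0408] yaw -2.7663 tool d [-0.0004  0.0026  0.0048] turn -0.0031
after turn: [-0.0004  0.0026]
```

```bash
python3 inch.py '{"segments":[[0.03,0,0,0.004,0],[0.03,0,0,0,0],[0.09,0,0,0,0],[0.09,0,0,0,0],[0.09,0,0,0,0],[0.09,0,0,0,0],[0.09,0,0,0,0],[0.09,0,0,-0.03,0],[0.09,0,0,-0.04,0],[0.09,0,0,0,0.15],[0.09,0,0,0,0.15],[0.09,0,0,0,0.15],[0.09,0,0,0,0.15],[0.09,0,0,0,0.15],[0.09,0,0,0,0.15],[0.09,0,0,0,0.15],[0.09,0,0,0,0.15],[0.09,0,0,0,0.15],[0.09,0,0,0,0.15],[0.09,0,0,0,0.15]]}' 
python3 inch.py '{"segments":[[0.09,0,0,0,0.15],[0.09,0,0,0,0.15],[0.09,0,0,0,0.15],[0.09,0,0,0,0.15],[0.09,0,0,0,0.15],[0.09,0,0,0,0.15],[0.09,0,0,0,0.15],[0.09,0,0,0,0.15],[0.09,0,0,0,0.15],[0.09,0,0,0,0.14],[0.09,0,0,0,0],[0.09,0,0,0,0]]}' 
python3 -c "
from h import *
go(.4263,.2084,.037,3.517)"
```

```text
t: 19.4
tool_pos: [0.427, 0.2085, 0.1071]
orientation: [-1.877, -2.519, 0.0]
force: [-0.6, -0.5, -0.5]
opening: 0.09
gripper_force: 0.0
t: 20.6
tool_pos: [0.427, 0.2085, 0.1071]
orientation: [3.085, 0.595, -0.0]
force: [0.3, 0.1, 0.2]
opening: 0.0898
gripper_force: 0.0
t20.60 [0.427  0.2085 0.1071] yaw 0.3811 tool d [-0.0007 -0.0002  0.0701] turn -3.1359
after turn: [0.0007 0.0002]
```

```bash
python3 inch.py '{"segments":[[0.09,0,0,0.035,0],[0.09,0,0,0.035,0],[0.03,0,0,0,0],[0.03,0,0,0,0],[0.03,0,0,0,0],[0.03,0,0,0,0],[0.03,0,0,0,0],[0.03,0,0,0,0],[0.03,0,0,0,0],[0.03,0,0,0,0],[0.03,0,0,-0.03,0],[0.03,0,0,-0.04,0],[0.03,0,0,-0.04,0],[0.03,0,0,0,-0.15],[0.03,0,0,0,-0.15],[0.03,0,0,0,-0.15],[0.03,0,0,0,-0.15],[0.03,0,0,0,-0.15],[0.03,0,0,0,-0.15],[0.03,0,0,0,0]]}' 40
python3 inch.py '{"segments":[[0.03,0,0,0,-0.15],[0.03,0,0,0,-0.14],[0.03,0,0,0,0],[0.03,0,0,0,0]]}'
python3 -c "
from h import *
go(.6095,-.053,.15,1.571)"
```

```text
t: 22.6
tool_pos: [0.4265, 0.2084, 0.1467]
orientation: [-2.52, -1.875, 0.002]
force: [0.2, -0.5, -3.2]
opening: 0.0498
gripper_force: 40.0
t: 23.0
tool_pos: [0.4268, 0.2085, 0.147]
orientation: [-2.233, -2.209, 0.001]
force: [0.4, -0.7, -3.2]
opening: 0.0497
gripper_force: 40.0
t23.00 [0.4268 0.2085 0.147 ] yaw 1.5599 tool d [-0.2595  0.1855 -0.0031] turn -0.0111
after turn: [-0.2615  0.1826]
```

```bash
python3 inch.py '{"segments":[[0.03,0,0,0,-0.012],[0.03,-0.033,0.023,0,0],[0.03,-0.033,0.023,0,0],[0.03,-0.033,0.023,0,0],[0.03,-0.033,0.023,0,0],[0.03,-0.033,0.023,0,0],[0.03,-0.033,0.023,0,0],[0.03,-0.033,0.023,0,0],[0.03,-0.028,0.022,0,0],[0.03,0,0,0.02,0],[0.03,0,0,0.02,0],[0.03,0,0,0.015,0],[0.03,0,0,0,0],[0.03,0,0,0,0]]}'
python3 -c "
from h import *
go(.6095,-.052,.066,1.571)"
```

```text
t: 24.4
tool_pos: [0.6118, -0.0487, 0.0921]
orientation: [-2.213, -2.229, 0.001]
force: [0.6, 1.3, -1.9]
opening: 0.0497
gripper_force: 40.0
t24.40 [ 0.6118 -0.0487  0.0921] yaw 1.5784 tool d [-0.0033 -0.0023  0.0261] turn 0.0074
after turn: [-0.0033 -0.0023]
```

```bash
python3 inch.py '{"segments":[[0.03,-0.0025,-0.0023,0.006,0.007],[0.03,0,0,0.006,0],[0.03,0,0,0.005,0],[0.03,0,0,0.004,0],[0.03,0,0,0.0,0],[0.03,0,0,0,0]]}'
python3 -c "
from h import *
go(.6095,-.052,.067,1.571)"
```

```text
t: 25.0
tool_pos: [0.6097, -0.0515, 0.071]
orientation: [-2.22, -2.222, 0.0]
force: [-0.1, -0.2, -2.5]
opening: 0.0497
gripper_force: 40.0
t25.00 [ 0.6097 -0.0515  0.071 ] yaw 1.5718 tool d [-0.0005 -0.0002  0.004 ] turn 0.0008
after turn: [-0.0005 -0.0002]
```

```bash
python3 inch.py '{"segments":[[0.03,0,0,0.002,0],[0.03,0,0,0.002,0],[0.03,0,0,0,0],[0.03,0,0,0,0]]}'
python3 inch.py '{"segments":[[0.085,0,0,0,0],[0.085,0,0,0,0],[0.085,0,0,0,0],[0.085,0,0,0,0],[0.085,0,0,0,0],[0.085,0,0,-0.02,0],[0.085,0,0,-0.04,0],[0.085,0,0,-0.04,0],[0.085,0,0,0,0],[0.085,0,0,0,0]]}'
python3 -c "
from h import *
go(.4408,.3662,.17,.4485)
dies()"
```

```text
t: 25.4
tool_pos: [0.6103, -0.0516, 0.0684]
orientation: [2.22, 2.222, 0.001]
force: [-3.0, 0.3, 5.7]
opening: 0.0502
gripper_force: 40.0
t: 26.4
tool_pos: [0.6108, -0.0517, 0.1687]
orientation: [2.218, 2.221, 0.003]
force: [-1.3, 0.2, 0.1]
opening: 0.085
gripper_force: 0.0
t26.40 [ 0.6108 -0.0517  0.1687] yaw 1.5718 tool d [ 0.4181 -0.1696 -0.0021] turn 1.1233
after turn: [ 0.028  -0.4503]
top 217 [array([442.8, 364.6]), array([59. , 43.3]), np.float64(27.3)]
side 155 [array([ 601.6, -140. ]), array([37.2, 45.4]), np.float64(89.0)]
side 281 [array([440.7, 367.2]), array([60.3, 45.6]), np.float64(24.2)]
wrist 464 [array([608.7, -35.8]), array([50.3, 12.9]), np.float64(4.4)]
wrist 574 [array([592.3, -80.9]), array([17.6, 35.2]), np.float64(0.1)]
wrist 1204 [array([ 607.9, -130.5]), array([50.2, 32.8]), np.float64(0.1)]
```

```bash
python3 inch.py '{"segments":[[0.09,0.038,-0.0154,0,0],[0.09,0.038,-0.0154,0,0],[0.09,0.038,-0.0154,0,0],[0.09,0.038,-0.0154,0,0],[0.09,0.038,-0.0154,0,0],[0.09,0.038,-0.0154,0,0],[0.09,0.038,-0.0154,0,0],[0.09,0.038,-0.0154,0,0],[0.09,0.038,-0.0154,0,0],[0.09,0.038,-0.0154,0,0],[0.09,0.038,-0.0154,0,0],[0.09,0,0,0,0.14],[0.09,0,0,0,0.14],[0.09,0,0,0,0.14],[0.09,0,0,0,0.14],[0.09,0,0,0,0.14],[0.09,0,0,0,0.14],[0.09,0,0,0,0.14],[0.09,0,0,0,0.143],[0.09,0,0,0,0]]}'
python3 -c "
from h import *
go(.4408,.3662,.036,.4485)
dies()"
```

```text
t: 28.55
tool_pos: [0.4391, 0.3657, 0.1652]
orientation: [3.063, 0.695, -0.005]
force: [0.8, 0.1, 0.1]
opening: 0.09
gripper_force: 0.0
t28.55 [0.4391 0.3657 0.1652] yaw 0.4464 tool d [0.0022 0.0002 0.1292] turn -0.0021
after turn: [0.0018 0.0003]
top 211 [array([617. , -58.7]), array([42.7, 59.1]), np.float64(0.2)]
top 197 [array([ 615.6, -129.9]), array([39.1, 56. ]), np.float64(0.2)]
side 276 [array([ 601.5, -128. ]), array([60.8, 45.4]), np.float64(89.9)]
side 276 [array([601.8, -57.4]), array([43.9, 60.7]), np.float64(1.2)]
side 205 [array([442.7, 367.9]), array([55.8, 45.4]), np.float64(25.6)]
wrist 2724 [array([440.8, 366.4]), array([58.1, 44.6]), np.float64(25.8)]
```

Dies 1 and 2 are level and parallel, 70 mm apart. Now die 3.

```bash
python3 inch.py '{"segments":[[0.09,0.002,0,0.04,0],[0.09,0,0,0.04,0],[0.09,0,0,0.03,0],[0.09,0,0,0.019,0],[0.03,0,0,0,0],[0.03,0,0,0,0],[0.03,0,0,0,0],[0.03,0,0,0,0],[0.03,0,0,0,0],[0.03,0,0,0,0],[0.03,0,0,0,0],[0.03,0,0,0,0]]}' 40
python3 inch.py '{"segments":[[0.03,0,0,-0.03,0],[0.03,0,0,-0.04,0],[0.03,0,0,-0.04,0],[0.03,0,0,0,-0.15],[0.03,0,0,0,-0.15],[0.03,0,0,0,-0.15],[0.03,0,0,0,-0.15],[0.03,0,0,0,-0.15],[0.03,0,0,0,-0.15],[0.03,0,0,0,-0.15],[0.03,0,0,0,-0.073],[0.03,0,0,0,0],[0.03,0,0,0,0]]}'
python3 -c "
from h import *
go(.6095,.0185,.15,1.571)"
```

```text
t: 29.9
tool_pos: [0.4426, 0.3674, 0.0393]
orientation: [-3.063, -0.699, -0.003]
force: [0.3, -3.0, 6.6]
opening: 0.0498
gripper_force: 40.0
t: 31.2
tool_pos: [0.4414, 0.367, 0.1477]
orientation: [-2.223, -2.22, 0.001]
force: [0.1, 0.5, -3.3]
opening: 0.0499
gripper_force: 40.0
t31.20 [0.4414 0.367  0.1477] yaw 1.5694 tool d [-0.3483  0.1686 -0.0023] turn -0.0016
after turn: [-0.3486  0.168 ]
```

```bash
python3 inch.py '{"segments":[[0.03,-0.0387,0.0187,0,0],[0.03,-0.0387,0.0187,0,0],[0.03,-0.0387,0.0187,0,0],[0.03,-0.0387,0.0187,0,0],[0.03,-0.0387,0.0187,0,0],[0.03,-0.0387,0.0187,0,0],[0.03,-0.0387,0.0187,0,0],[0.03,-0.0387,0.0187,0,0],[0.03,-0.0387,0.0187,0,0],[0.03,0,0,0.02,0],[0.03,0,0,0.02,0],[0.03,0,0,0.01,0],[0.03,0,0,0,0],[0.03,0,0,0,0]]}'
python3 -c "
from h import *
go(.6097,.0185,.07,1.571)"
```

```text
t: 32.6
tool_pos: [0.6104, 0.0194, 0.0985]
orientation: [-2.22, -2.222, -0.0]
force: [0.7, -0.3, -2.6]
opening: 0.0495
gripper_force: 40.0
t32.60 [0.6104 0.0194 0.0985] yaw 1.5717 tool d [-0.0009 -0.0007  0.0285] turn 0.0007
after turn: [-0.0009 -0.0007]
```

```bash
python3 inch.py '{"segments":[[0.03,0,-0.0007,0.01,0],[0.03,0,0,0.006,0],[0.03,0,0,0.005,0],[0.03,0,0,0.004,0],[0.03,0,0,0.0,0],[0.03,0,0,0,0]]}'
python3 inch.py '{"segments":[[0.03,0,0,0.002,0],[0.03,0,0,0.002,0],[0.03,0,0,0,0],[0.03,0,0,0,0]]}'
```

```text
t: 33.2
tool_pos: [0.6097, 0.019, 0.0731]
orientation: [-2.22, -2.222, 0.0]
force: [-0.2, -0.8, -1.9]
opening: 0.05
gripper_force: 40.0
t: 33.6
tool_pos: [0.61, 0.019, 0.0694]
orientation: [2.22, 2.222, 0.001]
force: [0.8, 0.1, -1.3]
opening: 0.0495
gripper_force: 40.0
```

```bash
python3 inch.py '{"segments":[[0.085,0,0,0,0],[0.085,0,0,0,0],[0.085,0,0,0,0],[0.085,0,0,0,0],[0.085,0,0,0,0],[0.085,0,0,-0.02,0],[0.085,0,0,-0.04,0],[0.085,0,0,-0.04,0],[0,0.02,0,-0.01,0],[0,0.02,0,0,0],[0,0,0,0,0],[0,0,0,0,0]]}'
python3 - <<'E'
from h import *
import pickle
print(st()[:3])
c=save("wrist","pics/w4.png");pickle.dump(c,open("w4.pkl","wb"));d=save("side","pics/s4.png");save("top","pics/t4.png")
a=cv2.resize(c["image"][:,:,::-1],(760,570)[:2])[:330]
b=cv2.resize(d["image"][170:250,190:330,::-1],(472,270),interpolation=2)
b=cv2.copyMakeBorder(b,0,0,0,288,cv2.BORDER_CONSTANT)
cv2.imwrite("pics/m4.png",np.vstack([a,b]))
E
```

```text
t: 34.8
tool_pos: [0.6095, 0.0591, 0.1789]
orientation: [-2.219, -2.224, 0.001]
force: [-0.7, -1.2, -1.0]
opening: 0.0578
gripper_force: 0.0
(34.8, array([0.60945718, 0.05912142, 0.1788784 ]), np.float64(1.5728573318481331))
```

View pics/m4.png

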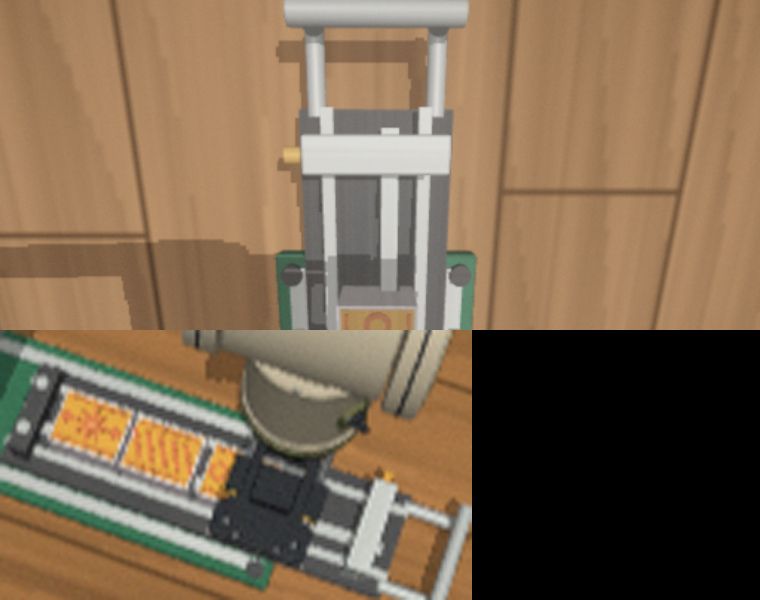

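```bash
python3 - <<'E'
from h import *
import pickle
c=pickle.load(open("w4.pkl","rb"));k=760/512
for n,u,v,z in (("jaw outer",376,135,.078),("jaw inner",376,163,.078),("handle",376,13,.06),("chase end",376,110,.03),("die3 edge",376,307,.075)): print(n,ray(c,u/k,v/k,z).round(4))
E
```

```text
jaw outer [0.6078 0.1506 0.078 ]
jaw inner [0.6078 0.1358 0.078 ]
handle [0.6077 0.2149 0.06  ]
chase end [0.6078 0.1688 0.03  ]
die3 edge [0.608  0.0498 0.075 ]
```

```bash
python3 inch.py '{"segments":[[0,0.04,0,0,0],[0,0.04,0,0,0],[0,0.041,0,0,0],[0,0,0,0,0],[0,0,0,0.04,0],[0,0,0,0.04,0],[0,0,0,0.02,0],[0,0,0,0.009,0],[0,0,0,0,0]]}' 20
python3 inch.py '{"segments":[[0,-0.012,0,0,0],[0,-0.01,0,0,0],[0,-0.01,0,0,0],[0,-0.01,0,0,0],[0,-0.01,0,0,0],[0,-0.01,0,0,0],[0,-0.01,0,0,0],[0,-0.01,0,0,0],[0,0,0,0,0],[0,0,0,0,0]]}'
```

```text
t: 35.85
tool_pos: [0.6086, 0.1789, 0.0685]
orientation: [-2.22, -2.22, 0.004]
force: [0.6, 0.8, 0.2]
opening: 0.0009
gripper_force: 0.0
t: 36.85
tool_pos: [0.609, 0.0973, 0.0694]
orientation: [-2.221, -2.221, 0.002]
force: [0.1, 0.3, 0.0]
opening: 0.0005
gripper_force: 0.0
```

```bash
python3 inch.py '{"segments":[[0,-0.008,0,0,0],[0,-0.008,0,0,0],[0,-0.006,0,0,0],[0,-0.006,0,0,0]]}'
python3 inch.py '{"segments":[[0,-0.003,0,0,0],[0,-0.003,0,0,0],[0,0,0,0,0]]}'
python3 inch.py '{"segments":[[0,-0.003,0,0,0],[0,-0.003,0,0,0],[0,0,0,0,0]]}'
```

```text
t: 37.25
tool_pos: [0.609, 0.0702, 0.0695]
orientation: [-2.219, -2.221, 0.0]
force: [-1.3, 7.4, -2.1]
opening: 0.0003
gripper_force: 3.3
t: 37.55
tool_pos: [0.609, 0.0643, 0.0695]
orientation: [-2.219, -2.221, 0.0]
force: [-0.3, 5.8, -2.1]
opening: 0.0007
gripper_force: 2.8
t: 37.85
tool_pos: [0.609, 0.0585, 0.0695]
orientation: [-2.219, -2.221, 0.0]
force: [-1.5, 7.1, -0.8]
opening: 0.0007
gripper_force: 3.1
```

```bash
for i in 1 ; do python3 inch.py '{"segments":[[0,-0.003,0,0,0],[0,-0.003,0,0,0],[0,0,0,0,0]]}'|grep -E "pos|force:"; python3 inch.py '{"segments":[[0,-0.002,0,0,0],[0,-0.002,0,0,0],[0,0,0,0,0]]}'|grep -E "pos|force:"; done
```

```text
tool_pos: [0.609, 0.0529, 0.0696]
force: [-1.1, 7.7, -2.4]
gripper_force: 4.0
tool_pos: [0.609, 0.0506, 0.0696]
force: [-0.8, 14.4, -2.1]
gripper_force: 7.5
```

```bash
python3 inch.py '{"segments":[[0,-0.001,0,0,0],[0,-0.001,0,0,0],[0,0,0,0,0]]}'|grep -E "pos|force:"
python3 - <<'E'
from h import *
d=save("side","pics/s5.png");t=save("top","pics/t5.png")
b=cv2.resize(d["image"][165:255,190:340,::-1],(500,300),interpolation=2)
a=cv2.resize(t["image"][150:220,200:350,::-1],(500,233),interpolation=2)
cv2.imwrite("pics/m5.png",np.vstack([b,a]))
E
```

```text
tool_pos: [0.609, 0.0489, 0.0696]
force: [-0.6, 15.3, -2.4]
gripper_force: 8.1
```

View pics/m5.png

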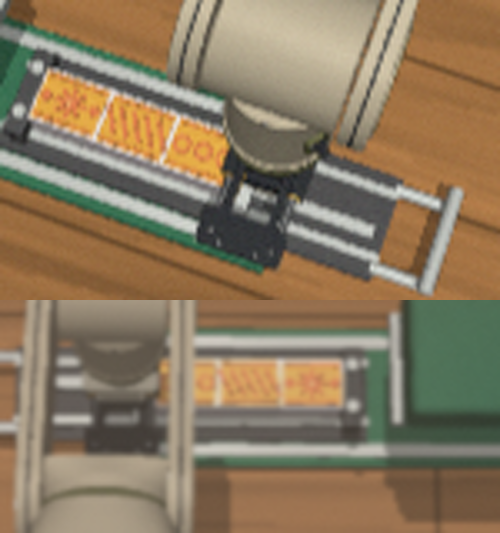

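```bash
python3 inch.py '{"segments":[[0,-0.0015,0,0,0],[0,-0.0015,0,0,0],[0,-0.0015,0,0,0],[0,0,0,0,0],[0,0,0,0,0]]}'|grep -E "pos|force:"
python3 inch.py '{"segments":[[0,0.003,0,0,0],[0,0.01,0,0,0],[0,0.02,0,0,0],[0,0,0,-0.03,0],[0,0,0,-0.04,0],[0,0.03,0,-0.04,0],[0,0.03,0,0,0],[0,0.03,0,0,0],[0,0.03,0,0,0],[0,0.03,0,0,0],[0,0,0,0,0],[0,0,0,0,0]]}'
python3 - <<'E'
from h import *
import pickle
d=save("side","pics/s6.png");w=save("wrist","pics/w6.png");t=save("top","pics/t6.png");pickle.dump((d,w,t),open("6.pkl","wb"))
print(st()[:3])
b=cv2.resize(d["image"][165:255,190:340,::-1],(600,360),interpolation=2)
a=cv2.resize(w["image"][:200,100:400,::-1],(600,400)[:2])[:240]
a2=w["image"][:,:,::-1]
cv2.imwrite("pics/m6.png",np.vstack([b,cv2.resize(a2[:,:],(600,450))[:240]]))
E
```

```text
tool_pos: [0.609, 0.0443, 0.0696]
force: [-0.9, 15.7, -1.7]
gripper_force: 7.8
t: 40.55
tool_pos: [0.6095, 0.2248, 0.1801]
orientation: [2.218, 2.223, -0.001]
force: [-0.3, 0.2, -0.9]
opening: 0.0007
gripper_force: 0.0
(40.7, array([0.60969094, 0.22342874, 0.18011101]), np.float64(1.570703864656632))
```

View pics/m6.png

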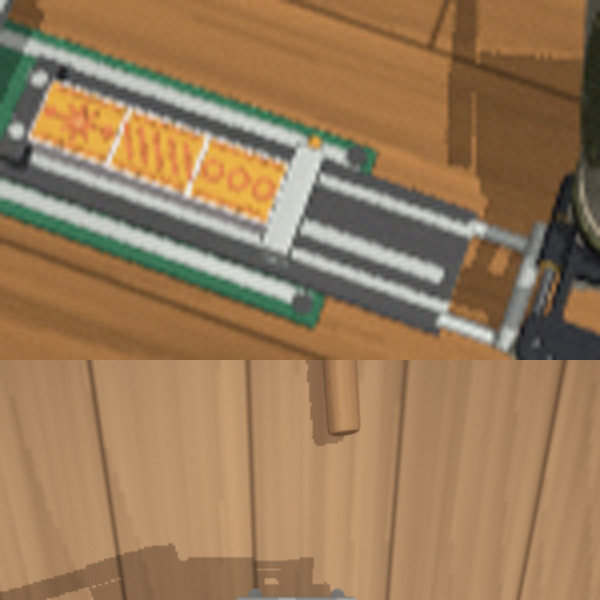

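```bash
python3 inch.py '{"segments":[[0,0.018,0,0,0],[0,0,0,0.04,0],[0,0,0,0.04,0],[0,0,0,0.03,0],[0,0,0,0.009,0],[0,0,0,0,0]]}'
python3 inch.py '{"segments":[[0,-0.005,0,0,0],[0,-0.005,0,0,0],[0,-0.005,0,0,0],[0,-0.005,0,0,0],[0,-0.008,0,0,0],[0,-0.01,0,0,0],[0,-0.012,0,0,0],[0,-0.014,0,0,0],[0,-0.015,0,0,0],[0,-0.015,0,0,0],[0,-0.015,0,0,0],[0,-0.015,0,0,0],[0,-0.015,0,0,0],[0,-0.015,0,0,0],[0,-0.012,0,0,0],[0,-0.01,0,0,0],[0,-0.008,0,0,0],[0,-0.005,0,0,0],[0,0,0,0,0]]}'
```

```text
t: 41.3
tool_pos: [0.6083, 0.2423, 0.0595]
orientation: [-2.22, -2.221, 0.004]
force: [0.5, -0.2, 0.3]
opening: 0.0006
gripper_force: 0.0
t: 43.2
tool_pos: [0.6105, 0.0556, 0.0626]
orientation: [-2.219, -2.222, -0.007]
force: [0.0, 11.5, 3.0]
opening: 0.0006
gripper_force: 5.7
```

```bash
python3 inch.py '{"segments":[[0,-0.005,0,0,0],[0,-0.008,0,0,0],[0,-0.01,0,0,0],[0,-0.008,0,0,0],[0,-0.006,0,0,0],[0,-0.004,0,0,0],[0,-0.003,0,0,0],[0,0,0,0,0]]}'|grep -E "pos|force:"
python3 inch.py '{"segments":[[0,-0.002,0,0,0],[0,-0.002,0,0,0],[0,-0.002,0,0,0],[0,0,0,0,0]]}'|grep -E "pos|force:"
```

```text
tool_pos: [0.6105, 0.0122, 0.0626]
force: [-0.2, 13.1, 4.9]
gripper_force: 6.9
tool_pos: [0.6105, 0.0066, 0.0626]
force: [0.3, 15.3, 3.8]
gripper_force: 7.7
```

```bash
python3 inch.py '{"segments":[[0,-0.002,0,0,0],[0,-0.001,0,0,0],[0,0,0,0,0]]}'|grep -E "pos|force:"
```

```text
tool_pos: [0.6106, 0.0038, 0.0626]
force: [-0.5, 15.9, 4.8]
gripper_force: 8.0
```

```bash
python3 inch.py '{"segments":[[0,-0.002,0,0,0],[0,-0.001,0,0,0],[0,0,0,0,0]]}'|grep -E "pos|force:"
python3 inch.py '{"segments":[[0,-0.002,0,0,0],[0,-0.001,0,0,0],[0,0,0,0,0]]}'|grep -E "pos|force:"
```

```text
tool_pos: [0.6105, 0.0008, 0.0626]
force: [0.2, 16.3, 4.5]
gripper_force: 8.0
tool_pos: [0.6105, -0.0022, 0.0626]
force: [1.1, 15.9, 5.1]
gripper_force: 8.0
```

```bash
python3 inch.py '{"segments":[[0,-0.002,0,0,0],[0,-0.001,0,0,0],[0,0,0,0,0]]}'|grep -E "pos|force:"
python3 inch.py '{"segments":[[0,-0.002,0,0,0],[0,-0.001,0,0,0],[0,0,0,0,0]]}'|grep -E "pos|force:"
```

```text
tool_pos: [0.6106, -0.0053, 0.0626]
force: [-0.3, 15.8, 5.0]
gripper_force: 8.0
tool_pos: [0.6106, -0.0082, 0.0626]
force: [-0.9, 16.6, 4.6]
gripper_force: 8.0
```

```bash
python3 inch.py '{"segments":[[0,-0.002,0,0,0],[0,-0.001,0,0,0],[0,0,0,0,0]]}'|grep -E "pos|force:"
python3 inch.py '{"segments":[[0,-0.002,0,0,0],[0,-0.001,0,0,0],[0,0,0,0,0]]}'|grep -E "pos|force:"
python3 - <<'E'
from h import *
import pickle
c=save("side","pics/s7.png");d0=pickle.load(open("c.pkl","rb"))[1]
a=cv2.resize(c["image"][140:250,150:300,::-1],(600,440),interpolation=2)
cv2.imwrite("pics/m7.png",a)
E
```

```text
tool_pos: [0.6105, -0.0112, 0.0626]
force: [-0.9, 15.4, 5.3]
gripper_force: 8.0
tool_pos: [0.6106, -0.0142, 0.0626]
force: [0.3, 16.7, 5.6]
gripper_force: 8.0
```

View pics/m7.png

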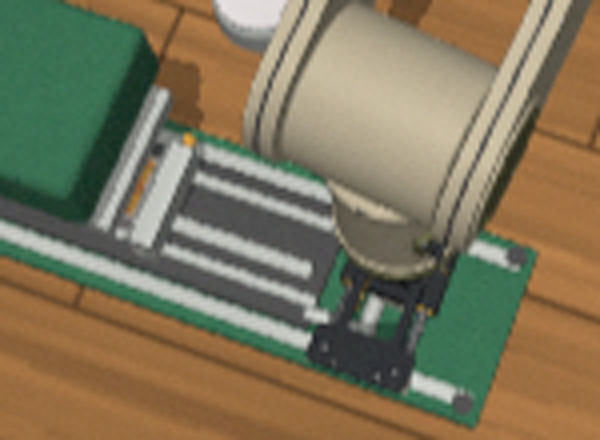

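```bash
python3 inch.py '{"segments":[[0,-0.003,0,0,0],[0,-0.003,0,0,0],[0,0,0,0,0]]}'|grep -E "pos|force:"
python3 inch.py '{"segments":[[0,-0.003,0,0,0],[0,-0.003,0,0,0],[0,0,0,0,0]]}'|grep -E "pos|force:"
python3 inch.py '{"segments":[[0,-0.003,0,0,0],[0,-0.003,0,0,0],[0,0,0,0,0]]}'|grep -E "pos|force:"
```

```text
tool_pos: [0.6106, -0.0206, 0.0626]
force: [-0.5, 14.1, 4.9]
gripper_force: 7.3
tool_pos: [0.6106, -0.0266, 0.0625]
force: [0.1, 14.0, 4.5]
gripper_force: 7.3
tool_pos: [0.6106, -0.0326, 0.0626]
force: [0.9, 14.7, 5.8]
gripper_force: 7.3
```

```bash
python3 inch.py '{"segments":[[0,-0.005,0,0,0],[0,-0.006,0,0,0],[0,-0.006,0,0,0],[0,-0.004,0,0,0],[0,-0.003,0,0,0],[0,0,0,0,0]]}'|grep -E "pos|force:"
python3 inch.py '{"segments":[[0,-0.002,0,0,0],[0,-0.002,0,0,0],[0,0,0,0,0]]}'|grep -E "pos|force:"
python3 inch.py '{"segments":[[0,-0.002,0,0,0],[0,-0.001,0,0,0],[0,0,0,0,0]]}'|grep -E "pos|force:"
python3 inch.py '{"segments":[[0,-0.002,0,0,0],[0,-0.001,0,0,0],[0,0,0,0,0]]}'|grep -E "pos|force:"
```

```text
tool_pos: [0.6106, -0.0568, 0.0625]
force: [0.2, 14.8, 5.0]
gripper_force: 7.0
tool_pos: [0.6106, -0.0604, 0.0625]
force: [-0.3, 15.2, 5.6]
gripper_force: 7.7
tool_pos: [0.6106, -0.0633, 0.0625]
force: [-0.2, 16.8, 5.8]
gripper_force: 8.0
tool_pos: [0.6106, -0.0663, 0.0626]
force: [0.6, 16.1, 7.9]
gripper_force: 8.0
```

```bash
python3 inch.py '{"segments":[[0,-0.002,0,0,0],[0,-0.001,0,0,0],[0,0,0,0,0]]}'|grep -E "pos|force:"
python3 inch.py '{"segments":[[0,-0.002,0,0,0],[0,-0.001,0,0,0],[0,0,0,0,0]]}'|grep -E "pos|force:"
python3 inch.py '{"segments":[[0,-0.002,0,0,0],[0,-0.001,0,0,0],[0,0,0,0,0]]}'|grep -E "pos|force:"
```

```text
tool_pos: [0.6106, -0.0693, 0.0625]
force: [-0.7, 15.4, 6.0]
gripper_force: 8.0
tool_pos: [0.6106, -0.0695, 0.0626]
force: [-0.8, 27.6, 8.1]
gripper_force: 13.9
tool_pos: [0.6106, -0.0697, 0.0626]
force: [-1.5, 40.2, 11.6]
gripper_force: 19.8
```

```bash
python3 inch.py '{"segments":[[0,0.005,0,0,0],[0,0.01,0,0,0],[0,0.03,0,0,0],[0,0.03,0,-0.02,0],[0,0.02,0,-0.04,0],[0,0,0,-0.04,0],[0,0,0,0,0],[0,0,0,0,0],[0,0,0,0,0]]}'
python3 - <<'E'
from h import *
import pickle
c=save("side","pics/s8.png")
cv2.imwrite("pics/m8.png",cv2.resize(c["image"][100:310,120:470,::-1],(800,480),interpolation=2))
E
```

```text
t: 50.75
tool_pos: [0.6088, 0.016, 0.1598]
orientation: [-2.22, -2.221, 0.002]
force: [-0.8, -1.4, -0.2]
opening: 0.0004
gripper_force: 0.0
```

View pics/m8.png

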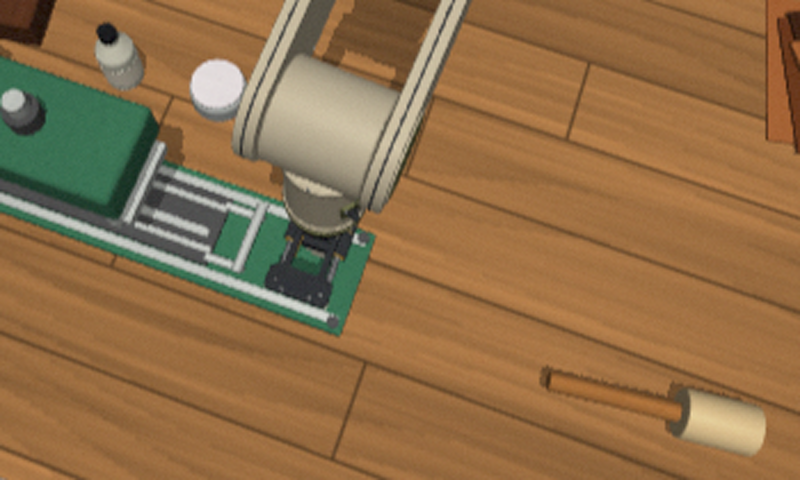

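The chase is home with the jaw and row under the head, the bystanders are untouched, and no die is left on the bench.

```bash
python3 -c "
from plant import robot
print(robot.close_job())"
```

```text
the job is handed in; nothing more can be done
None
```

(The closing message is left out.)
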